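# Release the shelf ratchet jaw from the mask case

## Robot

A 7-joint arm with a two-finger parallel gripper is mounted at the origin on the work surface. World frame = base frame: x ahead of the robot, y to its left, z up, the work surface at z = 0. Lengths are in mm, angles in rad, forces in N, time in s.
With the tool pointing down it reaches from about 400 to 875 mm from the base axis. Payload 4.4 kg.
Tool frame: the origin (TCP) lies midway between the tips of the shut fingers; the grasp point (between the pads) lies 19 mm behind it; z points along the fingers, y is the line along which they close (so a half turn about z gives the same grasp; the last joint's range is limited). The gripper opens to 85 mm and grips with 20 to 120 N. Pads are 22 mm wide; open, the fingers measure 114 mm over their backs; the gripper's body (76 mm by 85 mm) begins 54 mm behind the grasp point. The pads swing forward as they close: fully open they stand 13 mm farther back than shut.
Start: joints at [-1.385, 0.628, 0.038, 1.517, -0.027, 0.996, -0.02], TCP at [161.921, 629.523, 231.313] pointing down, gripper open.
Joint ranges: [-3.06, 3.06], [-0.37, 2.12], [-1.25, 1.32], [0.18, 2.47], [-1.1, 4.24], [0.23, 1.98], [-2.94, 2.94]. Speed limits (rad/s): [2.57, 2.57, 3.14, 3.14, 3.14, 3.14, 3.14].

## Interface

Orientations are given as [roll, pitch, yaw] about the fixed x, y, z axes, in that order (R = Rz(yaw) Ry(pitch) Rx(roll)).
In Python, from cell import read_state, get_image, finish_job gives the robot as it stands.
- The arm moves only by the tool send_rows, never from a script. Its argument "series" is a list of rows, each an object of numbers: "ax", "ay", "az": the turn, a rotation vector about the tool's x, y, z in rad; "dx", "dy", "dz": the shift along the tool's x, y, z in cm; "hand": the closure, from 0 (fully open) to 1 (shut). In form: [{"ax": .., "ay": .., "az": .., "dx": .., "dy": .., "dz": .., "hand": ..}, ...]. A call has 1 to 10 rows; each row is the pose to reach, as a shift and turn from the pose commanded when the call began, along the tool's axes at that moment; what a row does not reach only later rows make up. A row lasts 1/10 s, in which the tool goes at most 50 mm and 8.59 degrees, less where a joint would pass 70% of its speed; a pose out of reach is approached as far as the arm can. A call with a gripper value outside its range is refused whole. The fingers move at their own pace and stop on an object; the grip force is fixed at half the most. Time passes only in rows, so rows that repeat a pose let the fingers close. It gives the time, the measured TCP pose, the force, the opening and the grip force at its end, in the units of the state.
- read_state(): the state, without advancing time (a new reading comes with each control period).
- get_image(name): name is "side" or "top"; returns a dict with "pixels" (400x640x3 uint8, red, green, blue), "mtx" (3x3 intrinsics, pixels), "R" (3x3) and "t" (3): a world point X has camera coordinates R X + t. Camera axes: x right, y down, z forward; pixel columns grow to the right and rows downward; lengths in mm; the calibration is good to about 2 mm. A picture is of the moment at which its call begins. There is no depth.
- finish_job(): hands the job in; it is judged then, once.
The state is a dict: "clock": time; "qpos": joint angles; "qd": joint speeds; "tau": joint torques, N m; "eef_pos": TCP position; "tool_rot": TCP orientation; "force": force on the tool from outside, world axes, zero at the start; "torque": the same for the moment, N m; "width": finger opening in mm; "gripper_force": force on a finger pad.
Only numpy, scipy, OpenCV 4.12 (cv2) and the standard library are available. Lean on these libraries where they do the work, as an engineer would, in place of code of your own. Each camera call takes 0.05 s, during which the arm holds its last target. There are 200 camera calls.

## Task

Free the white mask case on the locker shelf: with a fingertip, press down the release lever of the sliding jaw that clamps it and, keeping the lever down, push that jaw back along its toothed bar until it is fully home against the end stop. Leave the case where it is, the other jaw closed on the fins, and everything else on the shelf as it stands; lift nothing, and finish with the hand clear.

Things in the scene. Friction and masses are not known exactly. Their poses are not given: they have to be found in the camera images.
- locker: Low cedar deck locker, 360 mm deep (x), 640 mm wide (y), 180 mm high; louvred door with spring latch in its front, which stays shut. Its flat top is the shelf, with a 14 mm fiddle rail round it. Origin: centre of its underside on the deck; x points from door to back, y to the left as seen from the robot.
- bar_middle (a point): Middle of the toothed aluminium bar (20 mm wide, 620 mm long, along the locker's y) near the front of the shelf, on its top, 26 mm above the shelf. A fixed fence crosses it here; on either side a jaw rides on it: housing 62 mm long, 36 mm wide, 86 mm high, with an upright plate 80 mm high reaching 127 mm back. Gear is held between plate and fence. Sides are mirror images.
- mask_case_center (a point): Centre of the white polycarbonate mask case: 180 mm (x) by 120 mm (y) by 85 mm high, two small grey clips in front. It stands on the shelf to the left or to the right of the fence, held by the jaw of that side.
- fins_center (a point): Centre of the folded pair of travel fins: blue blades and black rubber foot pockets, laid heel to toe on one another, 240 mm by 120 mm by 80 mm high. It lies on the other side of the fence, held by the other jaw.
- release_left (a point): Top centre of the left (+y) jaw's release paddle: ribbed steel plate, 45 mm along the bar, 30 mm across, level and 66 mm above the shelf at rest. It juts from the jaw's housing towards the locker's middle and rocks on a pin 52 mm further out and 32 mm lower. Pressed here it frees the pawl after 8 mm and bottoms at 18 mm, with 1 to 5 N; 20 mm further out after 5 and 11 mm, with up to 7 N.
- release_right (a point): Top centre of the right (-y) jaw's release paddle: ribbed steel plate, 45 mm along the bar, 30 mm across, level and 66 mm above the shelf at rest. It juts from the jaw's housing towards the locker's middle and rocks on a pin 52 mm further out and 32 mm lower. Pressed here it frees the pawl after 8 mm and bottoms at 18 mm, with 1 to 5 N; 20 mm further out after 5 and 11 mm, with up to 7 N.
- stop_face_left (a point): On the upright inner face of the left jaw's black housing, on its centre line, 11 mm above the paddle at rest. The face is 36 mm wide, rises 20 mm above the paddle just past its outer end and looks to the locker's middle: a finger standing on the paddle can push the jaw outwards against it. Beside the paddle it is clear for 40 mm to either side of the bar.
- stop_face_right (a point): On the upright inner face of the right jaw's black housing, on its centre line, 11 mm above the paddle at rest. The face is 36 mm wide, rises 20 mm above the paddle just past its outer end and looks to the locker's middle: a finger standing on the paddle can push the jaw outwards against it. Beside the paddle it is clear for 40 mm to either side of the bar.
- jaw_left (a joint): Left sliding jaw along the bar, m. 0: closed on its gear, as at the start; grows as it slides outwards, away from the fence (+y of the locker); 0.100: against the end stop. Slides with 2 N of friction plus light damping, but only while its release lever is held down; otherwise its pawl catches in the teeth after about 1 mm.
- jaw_right (a joint): Right sliding jaw along the bar, m. 0: closed on its gear, as at the start; grows as it slides outwards, away from the fence (-y of the locker); 0.100: against the end stop. Slides with 2 N of friction plus light damping, but only while its release lever is held down; otherwise its pawl catches in the teeth after about 1 mm.
- lever_left (a joint): Left jaw's release lever, rad. 0 at rest (up), 0.35 fully down. From about 0.15 the pawl is clear of the teeth and the jaw slides. Weak return spring, 0.07 N m at rest, 0.22 N m fully down: let go, it comes up by itself and the pawl catches in the next tooth.
- lever_right (a joint): Right jaw's release lever, rad. 0 at rest (up), 0.35 fully down. From about 0.15 the pawl is clear of the teeth and the jaw slides. Weak return spring, 0.07 N m at rest, 0.22 N m fully down: let go, it comes up by itself and the pawl catches in the next tooth.
- tumbler_center (a point): Centre of a smoky glass tumbler, 72 mm across the rim, 95 mm high, towards an outer end of the shelf, behind the jaws.
- lantern_center (a point): Centre of a small battery lantern, 80 mm across, 118 mm high, towards an outer end of the shelf, behind the jaws.
- carabiner: Steel carabiner lying on the shelf, 102 mm by 60 mm by 10 mm; origin on the shelf under its middle.
- defog_bottle_center (a point): Centre of a small clear bottle, 32 mm across, 85 mm high, on the shelf.
Not all that is in view belongs to the job. Leave any green, orange or pink look-alike of the part that bears mask_case_center alone.

How it is judged (in metres and radians):
On the way, in this order (a step that is already met when the one before it is completed fails the run):
1. the release lever of the jaw that holds the mask case is pressed down far enough to lift its pawl, the jaw still in place (((y of mask_case_center in the frame of locker above 0 m and value of joint lever_left above 0.15 rad and value of joint jaw_left below 0.03 m) or (y of mask_case_center in the frame of locker below 0 m and value of joint lever_right above 0.15 rad and value of joint jaw_right below 0.03 m))), for 0.1 s.
2. that jaw has been pushed back along the bar to the end stop (((y of mask_case_center in the frame of locker above 0 m and value of joint jaw_left above 0.092 m) or (y of mask_case_center in the frame of locker below 0 m and value of joint jaw_right above 0.092 m))), for 0.2 s.
At the end, for the whole second after the job is handed in: The jaw beside the mask case is within 8 mm of its end stop and at rest, the other jaw still closed on the fins (moved less than 6 mm, lever up), the case and the fins within 15 mm of where they stood (((y of mask_case_center in the frame of locker above 0 m and value of joint jaw_left above 0.092 m and value of joint jaw_right below 0.006 m and value of joint lever_right below 0.08 rad and velocity of joint jaw_left below 0.01 m/s) or (y of mask_case_center in the frame of locker below 0 m and value of joint jaw_right above 0.092 m and value of joint jaw_left below 0.006 m and value of joint lever_left below 0.08 rad and velocity of joint jaw_right below 0.01 m/s)) and distance of each of mask_case_center, fins_center from where it was at the start of the episode below 0.015 m); the robot touches nothing.
It fails at once if the other jaw's lever is pressed or that jaw moved ((y of mask_case_center in the frame of locker above 0 m and (value of joint lever_right above 0.12 rad or value of joint jaw_right above 0.008 m)) or (y of mask_case_center in the frame of locker below 0 m and (value of joint lever_left above 0.12 rad or value of joint jaw_left above 0.008 m))).
It fails at once if the mask case or the fins are lifted, tipped or shifted by more than 20 mm (distance of any of mask_case_center, fins_center from where it was at the start of the episode above 0.02 m or angle between any of mask_case_center, fins_center's own z axis and vertical above 0.12 rad).
It fails at once if anything else on the shelf is lifted, knocked over or shifted by more than 25 mm (distance of any of tumbler_center, lantern_center, defog_bottle_center, carabiner from where it was at the start of the episode above 0.025 m or angle between any of tumbler_center, lantern_center, defog_bottle_center's own z axis and vertical above 0.4 rad).
It also fails if it takes over 35 s, if anything falls off the work surface, if the arm or the gripper's body presses on something with over 40 N, if the wrist force passes 120 N, or if a joint passes its speed limit or range.

## Working session

There is one attempt and no reset: what is moved stays moved. The work goes in short steps, Python scripts to look and compute and a tool call to move; the robot and the scene stay as the last step left them, time stands still between calls to the robot, and variables do not carry over. Pictures are saved under pics/ and viewed, at most 10 in all, crops included, and the job is handed in when it is done.

Besides the shell and the picture viewer there is one more tool, called after "Emit:" as name(argument=value, ...) on one line, values as JSON. send_rows: Moves the arm, as the interface text tells. Its arguments: {"type":"object","properties":{"series":{"type":"array","items":{"type":"object","properties":{"ax":{"type":"number"},"ay":{"type":"number"},"az":{"type":"number"},"dx":{"type":"number"},"dy":{"type":"number"},"dz":{"type":"number"},"hand":{"type":"number"}}}}},"required":["series"]}

```bash
mkdir -p pics; python3 - <<'E'
from cell import *
import cv2,numpy as np
for n in("top","side"):
    d=get_image(n);cv2.imwrite(f"pics/{n}0.png",d["pixels"][:,:,::-1]);np.savez(f"{n}0.npz",**d)
    print(n,(-d["R"].T@d["t"]).round(),d["R"].round(2).tolist(),d["mtx"].round().tolist())
print(read_state())
E
```

```text
top [ 166.   61. 1606.] [[0.05, -1.0, 0.0], [-0.98, -0.05, -0.2], [0.2, 0.01, -0.98]] [[516.0, 0.0, 323.0], [0.0, 516.0, 196.0], [0.0, 0.0, 1.0]]
side [300. 726. 951.] [[-0.96, -0.28, 0.01], [-0.22, 0.72, -0.66], [0.17, -0.63, -0.75]] [[429.0, 0.0, 320.0], [0.0, 429.0, 213.0], [0.0, 0.0, 1.0]]
{'clock': 0.1, 'qpos': array([-1.38476757,  0.62924372,  0.03844746,  1.51824758, -0.02700503,
        0.99632451, -0.02000368]), 'qd': array([-0.00080426, -0.00098375, -0.00134547, -0.00322595, -0.00073299,
        0.00051262, -0.00054244]), 'tau': array([ 2.69123724e-03, -5.64533365e+01,  1.23020992e+00, -1.93972868e+01,
        1.12890039e-02,  5.43668662e-03, -1.78198610e-05]), 'eef_pos': array([161.7954446 , 628.96663334, 230.49405945]), 'tool_rot': array([-3.13988747e+00,  1.37863834e-05,  2.88975576e+00]), 'force': array([-0.29830464,  0.27252806,  0.23376306]), 'torque': array([-0.00067377, -0.0117913 , -0.05115715]), 'gripper_force': 0.0, 'width': 85.16635693126948}
```

View pics/top0.png

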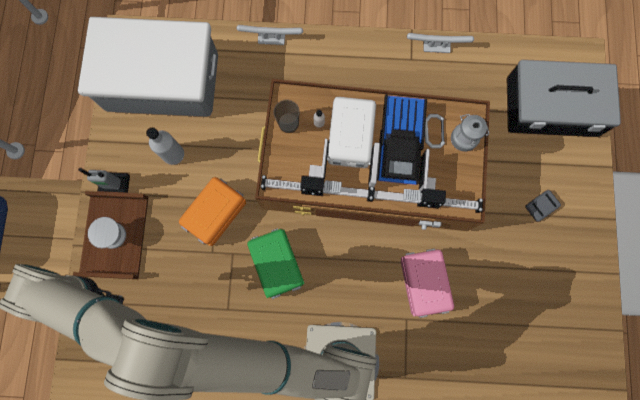

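View pics/side0.png

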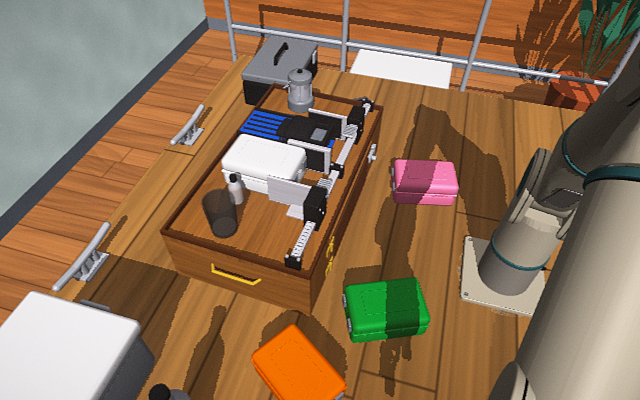

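The top view shows the white mask case at (352,131), left of the fence at (374,170). Its jaw housing is at (313,186). The fins are at (404,140) and the right jaw at (432,198). The orange (212,211), green (275,263) and pink (428,282) cases are look-alikes off the shelf, so the white one fits. I'll confirm it in a crop.

```bash
python3 - <<'E'
import cv2,numpy as np
a=cv2.imread("pics/top0.png")[75:235,250:500];b=cv2.imread("pics/side0.png")[80:290,160:400]
a=cv2.resize(a,(800,512),interpolation=cv2.INTER_CUBIC)
cv2.imwrite("pics/topc.png",a)
b=cv2.resize(cv2.imread("pics/side0.png")[90:280,210:390],None,fx=3.15,fy=3.15,interpolation=cv2.INTER_CUBIC);cv2.imwrite("pics/sidec.png",b)
E
```

```text
(no output)
```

View pics/topc.png

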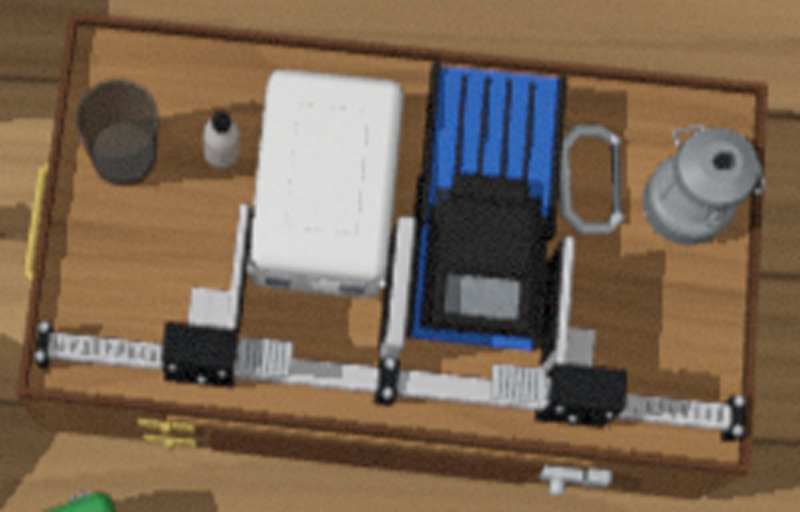

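View pics/sidec.png

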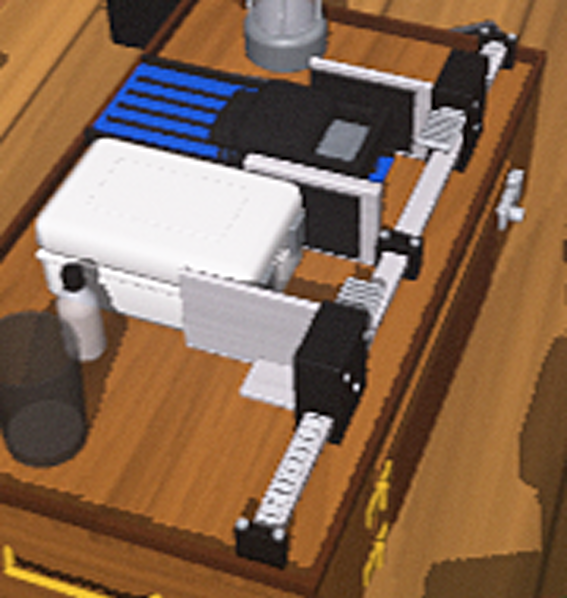

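White case confirmed: it is clamped by the left jaw, whose housing is at crop (200,352). The left paddle's ribs are at top crop (240–292, 338–376) and side crop (362,293).

```bash
cat >h.py <<'E'
import numpy as np,cv2
D={n:np.load(n+"0.npz") for n in("top","side")}
def ray(n,p,z):
    d=D[n];R=d["R"];c=-R.T@d["t"];v=R.T@np.linalg.inv(d["mtx"])@[p[0],p[1],1]
    return c+v*(z-c[2])/v[2]
tc=lambda u,v:(u/3.2-.5+250+.15,v/3.2+75-.35)
sc=lambda u,v:(u/3.15+210-.3,v/3.15+90-.3)
E
python3 - <<'E'
from h import *
for k,p,z in[("railBL",(75,18),194),("railBR",(768,85),194),("railFR",(745,468),194),("railFL",(22,395),194),("barL",(42,347),206),("barR",(737,415),206),("padL_top",(266,357),246),("padIn",(292,358),246),("padOut",(240,355),246),
 ("hous top",(200,340),266),("housinner",(236,345),266)]:
    print(k,ray("top",tc(*p),z).round(1))
print("side pad",ray("side",sc(362,293),246).round(1))
B,A=ray("top",tc(42,347),206),ray("top",tc(737,415),206);print(np.linalg.norm(A-B),np.degrees(np.arctan2(*(B-A)[:2])))
F=[ray("top",tc(*p),194) for p in((75,18),(768,85),(745,468),(22,395))]
print([np.linalg.norm(F[i]-F[i-1]).round() for i in range(4)])
for a,b in((0,1),(3,2)):print(np.degrees(np.arctan2(*(F[a]-F[b])[:2])))
E
```

```text
railBL [798.8 239.6 194. ]
railBR [ 766.7 -393.5  194. ]
railFR [ 413.3 -368.8  194. ]
railFL [444.8 260.4 194. ]
barL [485.8 244.7 206. ]
barR [ 457.1 -358.7  206. ]
padL_top [478.   49.9 246. ]
padIn [478.2  27.9 246. ]
padOut [478.5  71.9 246. ]
hous top [485.  105.7 266. ]
housinner [482.3  75.5 266. ]
side pad [475.7  40.  246. ]
604.0828422308998 2.7214425011690575
[np.float64(355.0), np.float64(634.0), np.float64(354.0), np.float64(630.0)]
2.9009627003198495
2.865703397423667
```

Emit:
send_rows(series=[{"dx": 0,"dy": 0,"dz": -5,"hand": 1},{"dx": -2,"dy": -2,"dz": -9,"az": -0.1,"hand": 1},{"dx": -5,"dy": -5.4,"dz": -10,"az": -0.2,"hand": 1},{"dx": -8,"dy": -8.6,"dz": -10,"az": -0.2,"hand": 1},{"dx": -11,"dy": -11.8,"dz": -10,"az": -0.2,"hand": 1},{"dx": -14,"dy": -15,"dz": -10,"az": -0.2,"hand": 1},{"dx": -17,"dy": -18.2,"dz": -10,"az": -0.2,"hand": 1},{"dx": -20,"dy": -21.5,"dz": -10,"az": -0.2,"hand": 1},{"dx": -23,"dy": -24.7,"dz": -10,"az": -0.2,"hand": 1},{"dx": -25,"dy": -26.8,"dz": -10,"az": -0.2,"hand": 1}])

```text
invalid input at $.series[0]: expected keys ax, ay, az, dx, dy, dz, hand
```

Emit:
send_rows(series=[{"ax": 0,"ay": 0,"az": 0,"dx": 0,"dy": 0,"dz": -5,"hand": 1},{"ax": 0,"ay": 0,"dx": -2,"dy": -2,"dz": -9,"az": -0.1,"hand": 1},{"ax": 0,"ay": 0,"dx": -5,"dy": -5.4,"dz": -10,"az": -0.2,"hand": 1},{"ax": 0,"ay": 0,"dx": -8,"dy": -8.6,"dz": -10,"az": -0.2,"hand": 1},{"ax": 0,"ay": 0,"dx": -11,"dy": -11.8,"dz": -10,"az": -0.2,"hand": 1},{"ax": 0,"ay": 0,"dx": -14,"dy": -15,"dz": -10,"az": -0.2,"hand": 1},{"ax": 0,"ay": 0,"dx": -17,"dy": -18.2,"dz": -10,"az": -0.2,"hand": 1},{"ax": 0,"ay": 0,"dx": -20,"dy": -21.5,"dz": -10,"az": -0.2,"hand": 1},{"ax": 0,"ay": 0,"dx": -23,"dy": -24.7,"dz": -10,"az": -0.2,"hand": 1},{"ax": 0,"ay": 0,"dx": -25,"dy": -26.8,"dz": -10,"az": -0.2,"hand": 1}])

```text
clock: 1.1
eef_pos: [338.4, 304.3, 331.2]
tool_rot: [-3.14, 0.0, 3.087]
force: [0.7, -0.2, 0.5]
width: 0.6
gripper_force: 0.0
```

Emit:
send_rows(series=[{"ax": 0,"ay": 0,"az": 0,"dx": -2,"dy": -3.3,"dz": 0,"hand": 1},{"ax": 0,"ay": 0,"az": 0,"dx": -4.5,"dy": -7.3,"dz": 0,"hand": 1},{"ax": 0,"ay": 0,"az": 0,"dx": -7,"dy": -11.3,"dz": 0,"hand": 1},{"ax": 0,"ay": 0,"az": 0,"dx": -9.5,"dy": -15.4,"dz": 0,"hand": 1},{"ax": 0,"ay": 0,"az": 0,"dx": -12,"dy": -19.5,"dz": 0,"hand": 1},{"ax": 0,"ay": 0,"az": 0,"dx": -14,"dy": -22.8,"dz": 0,"hand": 1},{"ax": 0,"ay": 0,"az": 0,"dx": -15.2,"dy": -24.9,"dz": 1,"hand": 1},{"ax": 0,"ay": 0,"az": 0,"dx": -15.2,"dy": -24.9,"dz": 4,"hand": 1},{"ax": 0,"ay": 0,"az": 0,"dx": -15.2,"dy": -24.9,"dz": 6,"hand": 1},{"ax": 0,"ay": 0,"az": 0,"dx": -15.2,"dy": -24.9,"dz": 6,"hand": 1}])

```text
clock: 2.1
eef_pos: [474.0, 50.7, 268.8]
tool_rot: [-3.14, -0.006, 3.089]
force: [-0.3, -1.0, 0.1]
width: -0.0
gripper_force: 0.0
```

```bash
python3 - <<'E'
from cell import *
import cv2
d=get_image("side");cv2.imwrite("pics/s1.png",cv2.resize(d["pixels"][90:280,210:390,::-1],None,fx=3.15,fy=3.15,interpolation=cv2.INTER_CUBIC))
s=read_state();print(s["clock"],s["eef_pos"],s["tool_rot"],s["force"])
E
```

```text
2.15 [475.1766164   50.95342988 270.36874613] [-3.14079554 -0.00322329  3.08955174] [-0.51953146 -0.26314011  0.16846645]
```

View pics/s1.png

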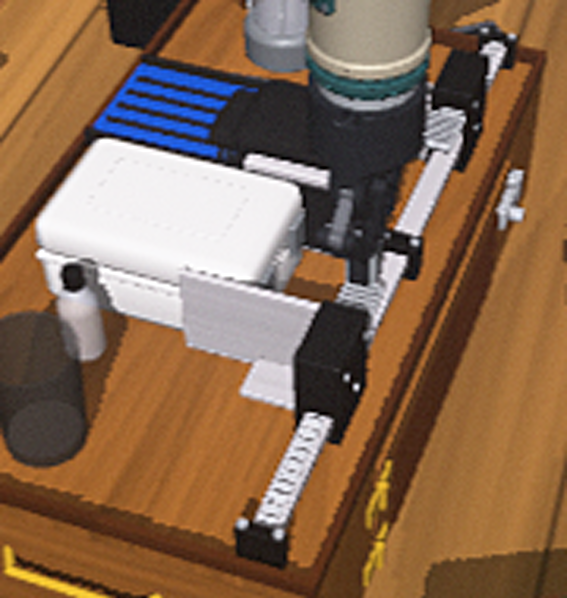

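The tip is just above the left paddle, at about (365,283) in the crop. I'll lower it and press in small steps.

Emit:
send_rows(series=[{"ax": 0,"ay": 0,"az": 0,"dx": 0,"dy": 0,"dz": 1,"hand": 1},{"ax": 0,"ay": 0,"az": 0,"dx": 0,"dy": 0,"dz": 2,"hand": 1},{"ax": 0,"ay": 0,"az": 0,"dx": 0,"dy": 0,"dz": 2,"hand": 1},{"ax": 0,"ay": 0,"az": 0,"dx": 0,"dy": 0,"dz": 2,"hand": 1}])

```text
clock: 2.55
eef_pos: [476.1, 51.3, 251.3]
tool_rot: [-3.142, -0.0, 3.09]
force: [-0.5, 0.4, 0.2]
width: -0.3
gripper_force: 0.0
```

Emit:
send_rows(series=[{"ax": 0,"ay": 0,"az": 0,"dx": 0,"dy": 0,"dz": 0.3,"hand": 1},{"ax": 0,"ay": 0,"az": 0,"dx": 0,"dy": 0,"dz": 0.6,"hand": 1},{"ax": 0,"ay": 0,"az": 0,"dx": 0,"dy": 0,"dz": 0.8,"hand": 1},{"ax": 0,"ay": 0,"az": 0,"dx": 0,"dy": 0,"dz": 0.8,"hand": 1}])

```text
clock: 2.95
eef_pos: [476.4, 50.6, 243.4]
tool_rot: [-3.141, 0.001, 3.089]
force: [0.4, -2.0, 3.0]
width: 0.0
gripper_force: 1.5
```

Emit:
send_rows(series=[{"ax": 0,"ay": 0,"az": 0,"dx": 0,"dy": 0,"dz": 0.2,"hand": 1},{"ax": 0,"ay": 0,"az": 0,"dx": 0,"dy": 0,"dz": 0.5,"hand": 1},{"ax": 0,"ay": 0,"az": 0,"dx": 0,"dy": 0,"dz": 0.6,"hand": 1},{"ax": 0,"ay": 0,"az": 0,"dx": 0,"dy": 0,"dz": 0.6,"hand": 1}])

```text
clock: 3.35
eef_pos: [476.5, 51.2, 237.4]
tool_rot: [3.141, 0.001, 3.09]
force: [-0.6, -1.8, 4.4]
width: 0.1
gripper_force: 2.0
```

Emit:
send_rows(series=[{"ax": 0,"ay": 0,"az": 0,"dx": 0,"dy": 0.4,"dz": 0.1,"hand": 1},{"ax": 0,"ay": 0,"az": 0,"dx": 0,"dy": 0.8,"dz": 0.1,"hand": 1},{"ax": 0,"ay": 0,"az": 0,"dx": 0,"dy": 1.2,"dz": 0.1,"hand": 1},{"ax": 0,"ay": 0,"az": 0,"dx": 0,"dy": 1.5,"dz": 0.1,"hand": 1}])

```text
clock: 3.75
eef_pos: [477.3, 66.8, 236.4]
tool_rot: [3.141, 0.001, 3.09]
force: [0.5, -2.7, 3.5]
width: -0.3
gripper_force: 2.1
```

Emit:
send_rows(series=[{"ax": 0,"ay": 0,"az": 0,"dx": 0,"dy": 0.4,"dz": 0,"hand": 1},{"ax": 0,"ay": 0,"az": 0,"dx": 0,"dy": 0.8,"dz": 0,"hand": 1},{"ax": 0,"ay": 0,"az": 0,"dx": 0,"dy": 1.2,"dz": 0,"hand": 1},{"ax": 0,"ay": 0,"az": 0,"dx": 0,"dy": 1.5,"dz": 0,"hand": 1}])

```text
clock: 4.15
eef_pos: [478.1, 81.6, 236.4]
tool_rot: [3.141, 0.001, 3.09]
force: [1.6, -2.3, 4.2]
width: 0.2
gripper_force: 2.1
```

```bash
python3 - <<'E'
from cell import *
import cv2
d=get_image("side");cv2.imwrite("pics/s2.png",cv2.resize(d["pixels"][90:280,210:390,::-1],None,fx=3.15,fy=3.15,interpolation=cv2.INTER_CUBIC))
s=read_state();print(s["clock"],s["eef_pos"],s["tool_rot"],s["force"])
E
```

```text
4.2 [478.08112614  82.1696809  236.37993236] [3.14091710e+00 6.85757729e-04 3.09059723e+00] [ 1.5240322  -1.26346404  5.04939847]
```

View pics/s2.png

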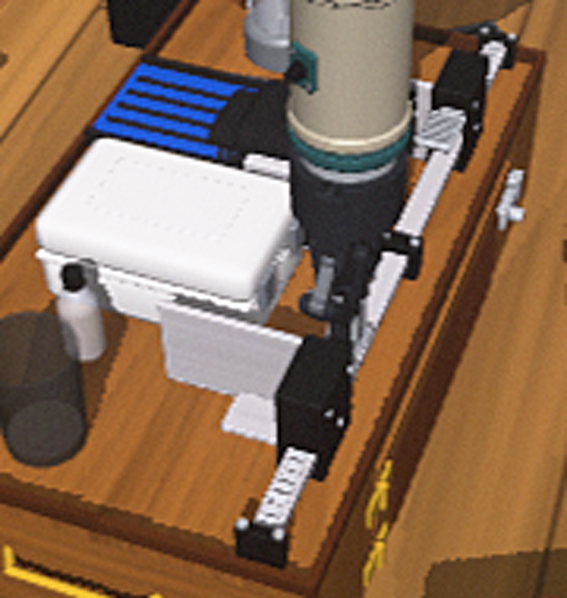

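The finger is on the paddle and the jaw has moved about 25 mm outwards; the case has not moved. I'll check that the plate will pass the bottle, then carry on.

```bash
python3 - <<'E'
from h import *
print("bottle base front",ray("top",tc(222,166),180),"tumbler front",ray("top",tc(125,184),180),"plate end top",ray("top",tc(245,205),266))
E
```

```text
bottle base front [668.50690052  97.80636268 180.        ] tumbler front [646.80773968 184.56565752 180.        ] plate end top [604.52104866  74.24174809 266.        ]
```

Emit:
send_rows(series=[{"ax": 0,"ay": 0,"az": 0,"dx": 0,"dy": 0.4,"dz": 0,"hand": 1},{"ax": 0,"ay": 0,"az": 0,"dx": 0,"dy": 0.8,"dz": 0,"hand": 1},{"ax": 0,"ay": 0,"az": 0,"dx": 0,"dy": 1.2,"dz": 0,"hand": 1},{"ax": 0,"ay": 0,"az": 0,"dx": 0,"dy": 1.5,"dz": 0,"hand": 1}])

```text
clock: 4.6
eef_pos: [478.8, 96.6, 236.4]
tool_rot: [3.141, 0.001, 3.09]
force: [2.9, -2.9, 4.0]
width: 0.1
gripper_force: 2.1
```

Emit:
send_rows(series=[{"ax": 0,"ay": 0,"az": 0,"dx": 0,"dy": 0.5,"dz": 0,"hand": 1},{"ax": 0,"ay": 0,"az": 0,"dx": 0,"dy": 1.0,"dz": 0,"hand": 1},{"ax": 0,"ay": 0,"az": 0,"dx": 0,"dy": 1.5,"dz": 0,"hand": 1},{"ax": 0,"ay": 0,"az": 0,"dx": 0,"dy": 2.0,"dz": 0,"hand": 1},{"ax": 0,"ay": 0,"az": 0,"dx": 0,"dy": 2.5,"dz": 0,"hand": 1},{"ax": 0,"ay": 0,"az": 0,"dx": 0,"dy": 3.0,"dz": 0,"hand": 1},{"ax": 0,"ay": 0,"az": 0,"dx": 0,"dy": 3.5,"dz": 0,"hand": 1},{"ax": 0,"ay": 0,"az": 0,"dx": 0,"dy": 4.0,"dz": 0,"hand": 1},{"ax": 0,"ay": 0,"az": 0,"dx": 0,"dy": 4.5,"dz": 0,"hand": 1}])

```text
clock: 5.5
eef_pos: [480.8, 141.4, 236.3]
tool_rot: [-3.142, -0.0, 3.09]
force: [3.1, -2.9, 4.7]
width: 0.2
gripper_force: 2.2
```

Emit:
send_rows(series=[{"ax": 0,"ay": 0,"az": 0,"dx": 0,"dy": 0.3,"dz": 0,"hand": 1},{"ax": 0,"ay": 0,"az": 0,"dx": 0,"dy": 0.6,"dz": 0,"hand": 1},{"ax": 0,"ay": 0,"az": 0,"dx": 0,"dy": 0.9,"dz": 0,"hand": 1},{"ax": 0,"ay": 0,"az": 0,"dx": 0,"dy": 1.0,"dz": 0,"hand": 1}])

```text
clock: 5.9
eef_pos: [480.4, 149.0, 236.1]
tool_rot: [-3.138, -0.002, 3.089]
force: [0.8, -8.5, 6.4]
width: -0.2
gripper_force: 4.1
```

Emit:
send_rows(series=[{"ax": 0,"ay": 0,"az": 0,"dx": 0,"dy": 0.3,"dz": 0,"hand": 1},{"ax": 0,"ay": 0,"az": 0,"dx": 0,"dy": 0.5,"dz": 0,"hand": 1},{"ax": 0,"ay": 0,"az": 0,"dx": 0,"dy": 0.5,"dz": 0,"hand": 1},{"ax": 0,"ay": 0,"az": 0,"dx": 0,"dy": 0.5,"dz": 0,"hand": 1}])

```text
clock: 6.3
eef_pos: [480.3, 152.7, 236.2]
tool_rot: [-3.137, -0.003, 3.088]
force: [-0.3, -9.1, 7.5]
width: 0.1
gripper_force: 5.0
```

```bash
python3 - <<'E'
from cell import *
import cv2
d=get_image("side");cv2.imwrite("pics/s3.png",cv2.resize(d["pixels"][90:280,210:390,::-1],None,fx=3.15,fy=3.15,interpolation=cv2.INTER_CUBIC))
s=read_state();print(s["clock"],s["eef_pos"],s["tool_rot"],s["force"])
E
```

```text
6.35 [480.26817199 152.66532182 236.15171652] [-3.13702563 -0.00319199  3.08775484] [-0.42261481 -8.66141379  8.46284228]
```

View pics/s3.png

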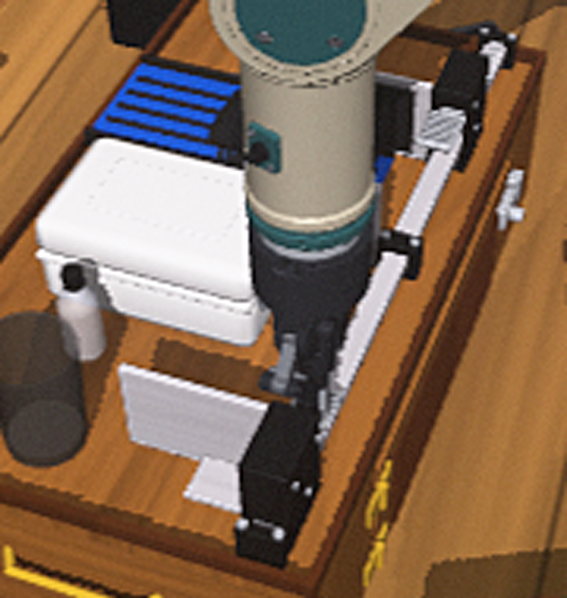

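The housing now looks to be against the end block at (262,535). I'll push a little further to confirm it is seated.

Emit:
send_rows(series=[{"ax": 0,"ay": 0,"az": 0,"dx": 0,"dy": 0.3,"dz": 0,"hand": 1},{"ax": 0,"ay": 0,"az": 0,"dx": 0,"dy": 0.6,"dz": 0,"hand": 1},{"ax": 0,"ay": 0,"az": 0,"dx": 0,"dy": 0.6,"dz": 0,"hand": 1}])

```text
clock: 6.65
eef_pos: [480.5, 156.7, 236.4]
tool_rot: [-3.134, -0.004, 3.087]
force: [-1.0, -13.3, 12.0]
width: 0.4
gripper_force: 7.1
```

Emit:
send_rows(series=[{"ax": 0,"ay": 0,"az": 0,"dx": 0,"dy": 0.3,"dz": 0,"hand": 1},{"ax": 0,"ay": 0,"az": 0,"dx": 0,"dy": 0.6,"dz": 0,"hand": 1},{"ax": 0,"ay": 0,"az": 0,"dx": 0,"dy": 0.6,"dz": 0,"hand": 1}])

```text
clock: 6.95
eef_pos: [480.8, 160.5, 236.5]
tool_rot: [-3.132, -0.004, 3.085]
force: [-1.3, -17.8, 13.5]
width: -0.3
gripper_force: 10.3
```

Emit:
send_rows(series=[{"ax": 0,"ay": 0,"az": 0,"dx": 0,"dy": -0.1,"dz": -0.8,"hand": 1},{"ax": 0,"ay": 0,"az": 0,"dx": 0,"dy": -0.1,"dz": -2,"hand": 1},{"ax": 0,"ay": 0,"az": 0,"dx": 0,"dy": -0.5,"dz": -5,"hand": 1},{"ax": 0,"ay": 0,"az": 0,"dx": 0,"dy": -3,"dz": -9,"hand": 1},{"ax": 0,"ay": 0,"az": 0,"dx": 2,"dy": -7,"dz": -13,"hand": 1},{"ax": 0,"ay": 0,"az": 0,"dx": 5,"dy": -10,"dz": -16,"hand": 1},{"ax": 0,"ay": 0,"az": 0,"dx": 5,"dy": -10,"dz": -16,"hand": 1}])

```text
clock: 7.65
eef_pos: [424.5, 68.4, 398.4]
tool_rot: [3.14, -0.0, 3.086]
force: [1.6, 0.4, -0.6]
width: -0.1
gripper_force: 0.0
```

```bash
python3 - <<'E'
from cell import *
import cv2,numpy as np
t=get_image("top");d=get_image("side")
a=cv2.resize(d["pixels"][90:280,210:390,::-1],(540,570),interpolation=cv2.INTER_CUBIC)
b=cv2.resize(t["pixels"][170:215,255:335,::-1],(240,135),interpolation=cv2.INTER_CUBIC)
c=np.zeros((570,790,3),np.uint8);c[:,:540]=a;c[:135,545:785]=b;cv2.imwrite("pics/s4.png",c)
s=read_state();print(s["clock"],s["eef_pos"],s["tool_rot"],s["force"])
E
```

```text
7.75 [425.76357377  70.75354996 396.82387935] [ 3.13972271e+00 -3.31466861e-04  3.08906841e+00] [ 0.25249622  0.0573915  -0.30977127]
```

View pics/s4.png

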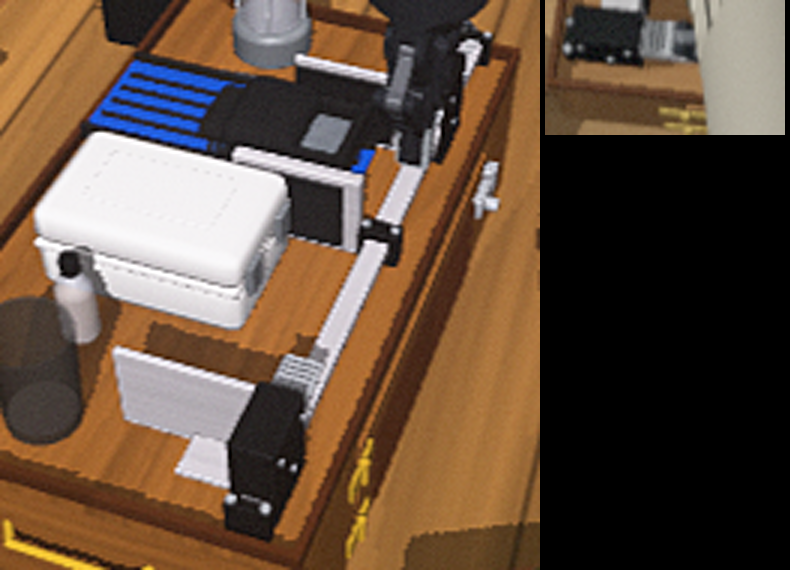

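The housing is flush with the end block in both views: side (250,505), and in the top inset its face sits about 37 px, or roughly 100 mm, from where it started. The paddle is up again, the case and fins have not moved, and the hand is clear.

```bash
python3 -c "
from cell import *
print(finish_job())"
```

```text
the job is handed in; nothing more can be done
None
```

I pressed the left jaw's lever and pushed the jaw about 100 mm to its end stop, freeing the white mask case; nothing else appeared to move, the hand is clear, and the job is handed in (no verdict was returned).

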